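Put the chopping blade away in the accessory drawer

TASK

The food processor's chopping blade, standing on the worktop, is washed and dry: pull the drawer of the small wooden accessory unit all the way open and put the blade away upright on the empty spindle inside, its hub right down on the spindle's foot. Lower it all the way, do not let it drop, and let go. Leave the drawer open, since the other parts still have to go in, and do not disturb the mug and the glass.

Things in the scene. Friction and masses are not known exactly. Their poses are not given: they have to be found in the camera images.
- unit: fixed low counter-top unit of pale bamboo with one drawer, 260 deep (x) x 236 wide (y) x 135 high; origin at the centre of its underside on the worktop; its -x axis points out of the drawer front (roughly to the robot) and is the way the drawer opens; the shut drawer's front face is 137 from the origin; a food tin 58 high stands loose on the rear half of its top
- drawer (a joint): how far the drawer is out (m): 0 = shut, 0.16 = fully out against its stop; starts nearly shut; slides on runners with about 1.5 N of friction and stays where it is left
- handle (a point): middle of the drawer's bar handle: a round steel bar, 10 thick, 130 long, level and parallel to the front (along point y), its centre 42 in front of the drawer face (37 clear gap behind the bar), 119 above the worktop, 16 below the unit's top; stand-offs 52 either side of the middle; moves with the drawer; point -x is the opening direction
- spindle_seat (a point): on the axis of the upright grey spindle in the drawer, at the top of its foot disc (60 diameter), 31 above the worktop: the hub's underside rests here. Shaft 18 diameter, 58 tall, domed tip. 84 behind the drawer's front face, mid width; point z up, -x the opening direction. Drawer fully out: 93 in front of the unit's carcase. Drawer front panel rises to 130 above the worktop, white sides to 74
- spindle_tip (a point): top of the same spindle, 89 above the worktop; it moves with the drawer
- blade: loose food-processor chopping blade, about 0.13 kg: upright black hub sleeve, two opposite curved steel blades 10 to 36 above its underside, 115 across; origin at the centre of the hub's underside, z up. Hub 88 high, 37 diameter, foot collar 44; open below, round bore at least 28 wide, 78 deep, fits over the 18 spindle at any yaw. Grip the plain hub from above, 50 to 85 above its underside
- blade_top (a point): centre of the closed top of the blade's hub, 88 above its underside
- mug: loose cream mug with handle, about 80 x 109 x 101 high, origin at the centre of its underside; a bystander
- glass: loose clear drinking glass, 79 diameter, 90 high, origin at the centre of its underside; a bystander

How it is judged:
On the way:
1. the drawer is pulled fully open (at least 140 of its 160 mm) (value of joint drawer above 0.14 m), for 0.2 s.
At the end, for the whole second after the job is handed in: The drawer stands open at least 120 mm and at rest; the blade stands upright (within 0.12 rad) and still on the spindle, its underside within 6 mm of the spindle's foot disc and within 9 mm of the spindle's axis (value of joint drawer above 0.12 m and horizontal distance between blade and spindle_seat below 0.009 m and z of blade in the frame of spindle_seat between -0.005 and 0.006 m and angle between blade's own z axis and vertical below 0.12 rad and linear speed of blade below 0.02 m/s and velocity of joint drawer below 0.01 m/s); the robot touches nothing.
It fails at once if the blade is let fall: it moves faster than 0.75 m/s while the fingers do not touch it (contact force between the fingers and blade below 0.01 N and linear speed of blade above 0.75 m/s).
It fails at once if the mug is moved more than 30 mm or tipped (distance of mug from where it was at the start of the episode above 0.03 m or angle between mug's own z axis and vertical above 0.35 rad).
It fails at once if the glass is moved more than 30 mm or tipped (distance of glass from where it was at the start of the episode above 0.03 m or angle between glass's own z axis and vertical above 0.35 rad).
It also fails if it takes over 61 s, if anything falls off the work surface, if the arm or the gripper's body presses on something with over 40 N, if the wrist force passes 120 N, or if a joint passes its speed limit or range.

ROBOT

A 6-joint arm with a two-finger parallel gripper is mounted at the origin on a cart in front of the work surface, level with it; the furniture and walls round the work are solid. World frame = base frame: x ahead of the robot, y to its left, z up, the work surface at z = 0. Lengths are in m, angles in rad, forces in N, time in s.
With the tool pointing down it reaches from about 0.325 to 1 m from the base axis. Payload 5.1 kg.
Tool frame: the origin (TCP) lies midway between the tips of the shut fingers; the grasp point (between the pads) lies 19 mm behind it; z points along the fingers, y is the line along which they close (so a half turn about z gives the same grasp; the last joint's range is limited). The gripper opens to 85 mm and grips with 20 to 120 N. Pads are 22 mm wide; open, the fingers measure 114 mm over their backs; the gripper's body (76 mm by 85 mm) begins 54 mm behind the grasp point. The pads swing forward as they close: fully open they stand 13 mm farther back than shut.
Start: joints at [-1.42, 0.124, 1.65, -0, 1.367, -0.083], TCP at [0.151, -0.632, 0.231] pointing down, gripper open.
Joint ranges: [-2.61, 2.61], [-1.02, 2.33], [0.03, 2.71], [-1.35, 4.49], [0.32, 2.68], [-2.91, 2.91]. Speed limits (rad/s): [2.57, 2.57, 3.14, 3.14, 3.14, 3.14].

INTERFACE

Orientations are given as a rotation vector (axis times angle).
In Python, from cell import arm, imaging gives the robot as it stands.
- The arm moves only by the tool arm_command, never from a script. Its argument "deltas" is a list of rows, each an object of numbers: "dx", "dy", "dz": the shift along the tool's x, y, z in m; "rx", "ry", "rz": the turn, a rotation vector about the tool's x, y, z in degrees. A call has 1 to 12 rows; each row is the pose to reach, as a shift and turn from the pose commanded when the call began, along the tool's axes at that moment; what a row does not reach only later rows make up. A row lasts 1/8 s, in which the tool goes at most 62.5 mm and 10.7 degrees, less where a joint would pass 70% of its speed; a pose out of reach is approached as far as the arm can. A call with a gripper value outside its range is refused whole. "jaw" is the closure, from -1 (fully open) to 1 (shut), set as the call begins (left out, the last holds). The fingers move at their own pace and stop on an object; the grip force is fixed at half the most. Time passes only in rows, so rows that repeat a pose let the fingers close. It gives the time, the measured TCP pose, the force, the opening and the grip force at its end, in the units of the state.
- arm.read_state(): the state, without advancing time (a new reading comes with each control period).
- imaging.snapshot(name): name is "side" or "top" or "wrist"; returns a dict with "image" (400x640x3 uint8, red, green, blue), "fx", "fy", "cx", "cy" (pixels), "R" (3x3) and "t" (3): a world point X has camera coordinates R X + t. Camera axes: x right, y down, z forward; pixel columns grow to the right and rows downward; lengths in m; the calibration is good to about 2 mm. A picture is of the moment at which its call begins. There is no depth.
- arm.job_done(): hands the job in; it is judged then, once.
The state is a dict: "t": time; "joints": joint angles; "qvel": joint speeds; "joint_torque": joint torques, N m; "tool_pos": TCP position; "tool_rot": TCP orientation; "wrist_force": force on the tool from outside, world axes, zero at the start; "torque": the same for the moment, N m; "grip_width": finger opening in m; "grip_force": force on a finger pad.
Only numpy, scipy, OpenCV 4.12 (cv2) and the standard library are available. Lean on these libraries where they do the work, as an engineer would, in place of code of your own. Each camera call takes 0.05 s, during which the arm holds its last target. There are 200 camera calls.

## Working session

There is one attempt and no reset: what is moved stays moved. The work goes in short steps, Python scripts to look and compute and a tool call to move; the robot and the scene stay as the last step left them, time stands still between calls to the robot, and variables do not carry over. Pictures are saved under pics/ and viewed, at most 10 in all, crops included, and the job is handed in when it is done.

Besides the shell and the picture viewer there is one more tool, called as name([rows], argument=value, ...), one row to a line, values as JSON. arm_command: Moves the arm, as the interface text tells. Its arguments: {"type":"object","properties":{"deltas":{"type":"array","items":{"type":"object","properties":{"dx":{"type":"number"},"dy":{"type":"number"},"dz":{"type":"number"},"rx":{"type":"number"},"ry":{"type":"number"},"rz":{"type":"number"}}}},"jaw":{"type":"number"}},"required":["deltas"]}

```bash
mkdir -p pics
cat > h.py <<'E'
import numpy as np, cv2
from scipy.spatial.transform import Rotation as Ro
from cell import arm, imaging
def snap(n,f=None):
    s=imaging.snapshot(n); s['R']=np.array(s['R']); s['t']=np.array(s['t'])
    if f: cv2.imwrite('pics/'+f,s['image'][:,:,::-1])
    return s
def proj(s,X):
    c=np.atleast_2d(X)@s['R'].T+s['t']; return np.c_[s['fx']*c[:,0]/c[:,2]+s['cx'],s['fy']*c[:,1]/c[:,2]+s['cy']]
def ray(s,u,v,z):
    d=s['R'].T@np.array([(u-s['cx'])/s['fx'],(v-s['cy'])/s['fy'],1]); o=-s['R'].T@s['t']
    return o+d*(z-o[2])/d[2]
E
python3 - <<'E'
from h import *
import pickle
d={n:snap(n,n+'1.png') for n in('side','top')}
pickle.dump(d,open('s.pkl','wb'))
for n in d: print(n,-d[n]['R'].T@d[n]['t'],d[n]['R'].round(3).tolist(),d[n]['fx'])
s=arm.read_state();print(s['t'],s['tool_pos'],Ro.from_rotvec(s['tool_rot']).as_matrix().round(3),s['grip_width'])
E
```

```text
side [ 0.29754584 -0.92645457  0.61106213] [[0.919, -0.394, -0.01], [-0.205, -0.456, -0.866], [0.336, 0.798, -0.499]] 442.6509240128761
top [ 0.54532241 -0.14696931  1.05172613] [[-0.009, -1.0, -0.02], [-0.997, 0.01, -0.083], [0.083, 0.019, -0.996]] 371.1212408940559
0.1 [ 0.15049296 -0.6317509   0.23013336] [[ 0.973  0.232 -0.   ]
 [ 0.232 -0.973  0.002]
 [ 0.    -0.002 -1.   ]] 0.08581739234822919
```

View pics/top1.png

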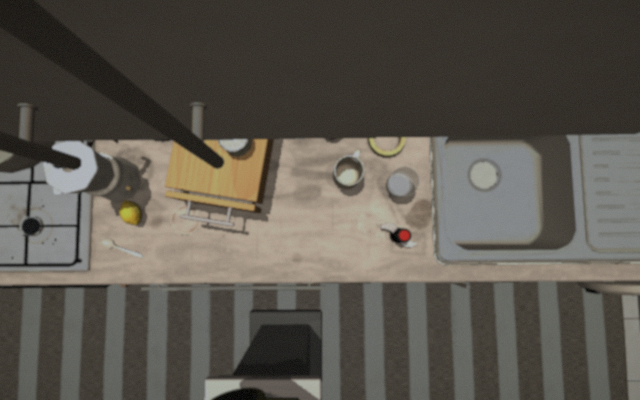

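View pics/side1.png

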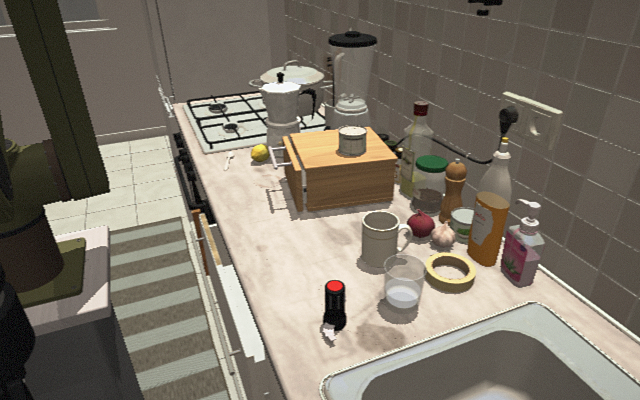

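The top view shows the unit with its handle around (180–234, 213–222), the blade's red cap at about (404,236), the mug at (348,173) and the glass at (400,186). The side view shows the blade cap at (335,286) and the handle near (275,170). I'll enlarge these areas next.

Run:
```python
from h import *
import pickle
d=pickle.load(open('s.pkl','rb'))
def crop(n,x,y,w,h,k): return cv2.resize(d[n]['image'][y:y+h,x:x+w,::-1],None,fx=k,fy=k,interpolation=cv2.INTER_CUBIC)
a=crop('top',160,130,120,100,4);b=crop('top',370,160,60,100,4)[:, :240]
c=crop('side',260,120,120,50,4)  # 480x200
e=crop('side',305,270,60,50,4)
cv2.imwrite('pics/c1.png',np.vstack([np.hstack([a,b]),np.hstack([crop('side',260,125,120,50,4),crop('side',305,275,60,50,4)])]))
# red cap centroids -> triangulate
P=[]
for n in d:
    im=d[n]['image'].astype(int); m=((im[:,:,0]>110)&(im[:,:,1]<60)&(im[:,:,2]<70)).astype(np.uint8)
    k,l,st,ce=cv2.connectedComponentsWithStats(m)
    for i in range(1,k):
        if st[i,4]>20: print(n,st[i],ce[i],ray(d[n],*ce[i],0.088))
```

```text
side [410 218  23   9  78] [419.67948718 222.84615385] [ 0.79239653 -0.2692999   0.088     ]
side [327 281  16  10 109] [334.39449541 285.25688073] [ 0.54261602 -0.37822615  0.088     ]
top [399 230  11  11  92] [404.13043478 234.94565217] [ 0.5401805 -0.3783272  0.088    ]
```

View pics/c1.png

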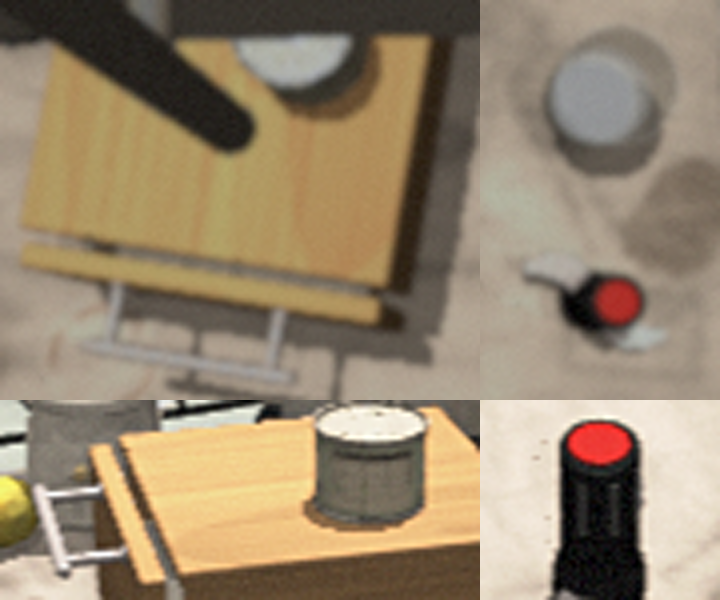

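The crop gives the handle ends at about (181,216) and (232.5,224.5) in the top view. The steel blades run about 60° from world x. A dark vertical rod also hangs near (222,160), so I'll bound its height while computing poses.

Run:
```python
from h import *
import pickle
d=pickle.load(open('s.pkl','rb'));T=d['top'];S=d['side']
T0=lambda x,y,z:ray(T,160+(x+.5)/4-.5,130+(y+.5)/4-.5,z)
l,r=T0(85,346,.119),T0(291,378,.119);v=l-r;print('handle',l,r,(l+r)/2,np.linalg.norm(v),np.degrees(np.arctan2(-v[0],v[1])))
l,r=T0(22,248,.13),T0(379,308,.13);v=l-r;print('panel',l,r,(l+r)/2,np.linalg.norm(v),np.degrees(np.arctan2(-v[0],v[1])))
l,r=T0(22,228,.135),T0(388,287,.135);v=l-r;print('unitfront',l,r,(l+r)/2,np.linalg.norm(v),np.degrees(np.arctan2(-v[0],v[1])))
S0=lambda x,y,z:ray(S,260+(x+.5)/4-.5,125+(y-400+.5)/4-.5,z)
l,r=S0(40,488,.119),S0(64,570,.119);v=l-r;print('handle side',l,r,(l+r)/2,np.linalg.norm(v),np.degrees(np.arctan2(-v[0],v[1])))
print('glass',ray(T,400,185,.09),'mug',ray(T,348,173,.1))
print('blade tips',ray(T,370+50/4-.5+.5,160+268/4,.025),ray(T,370+175/4,160+338/4,.025))
for z in(.3,.4,.5,.6,.7):
  p=ray(T,224,162,z);print(z,p,proj(S,p)[0])
p=[ray(T,300,135,z)[0] for z in(.4,.6,.8)];print('cup',p)
print(cv2.__version__)
snap('wrist','w1.png')
```

```text
handle [0.59268744 0.1901324  0.119     ] [0.57124693 0.05904825 0.119     ] [0.58196718 0.12459032 0.119     ] 0.1328260183792973 -9.289212178345307
panel [0.65424829 0.22729273 0.13      ] [0.6140866  0.00179484 0.13      ] [0.63416745 0.11454379 0.13      ] 0.2290464120421032 -10.098621336110439
unitfront [0.66627181 0.22555402 0.135     ] [ 0.62674638 -0.00458397  0.135     ] [0.6465091  0.11048502 0.135     ] 0.23350751037629475 -9.745281296066661
handle side [0.59932485 0.19250509 0.119     ] [0.57487371 0.05962047 0.119     ] [0.58709928 0.12606278 0.119     ] 0.13511543902706383 -10.425960873907847
glass [ 0.66955491 -0.37108422  0.09      ] mug [ 0.70102656 -0.23587332  0.1       ]
blade tips [ 0.56212883 -0.33490409  0.025     ] [ 0.51358212 -0.41884874  0.025     ]
0.3 [0.69425409 0.03741639 0.3       ] [321.17390884  93.54022232]
0.4 [0.67444213 0.01288808 0.4       ] [316.48432938  53.21921797]
0.5 [ 0.65463017 -0.01164022  0.5       ] [311.005943     6.11605166]
0.6 [ 0.63481821 -0.03616853  0.6       ] [304.5214537  -49.63758759]
0.7 [ 0.61500625 -0.06069684  0.7       ] [ 296.72568311 -116.66562347]
cup [np.float64(0.7216885005410005), np.float64(0.6675657385719216), np.float64(0.6134429766028424)]
4.12.0
```

View pics/w1.png

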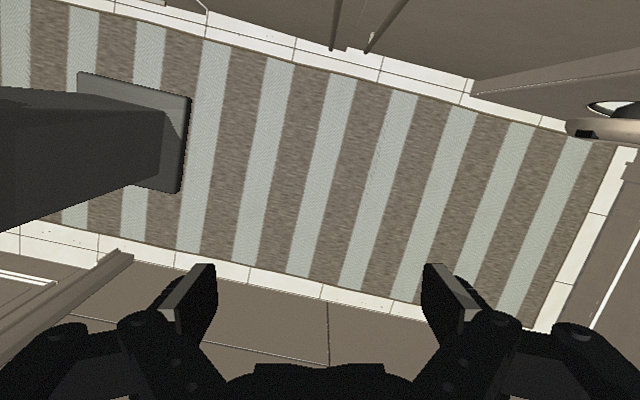

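The wrist view shows only floor and fingers, nothing useful for the task. Geometry so far:
- **Handle:** about (0.584, 0.125), yaw −9.9°.
- **Blade:** (0.541, −0.378).
- **Rod:** it ends above z = 0.5, out of the way.

I'll move in front of the handle.

arm_command([
  {"dx":0.309,"dy":-0.216,"dz":-0.03,"rz":-40},
  {"dx":0.309,"dy":-0.216,"dz":-0.03,"rz":-40},
  {"dx":0.309,"dy":-0.216,"dz":-0.03,"rz":-40},
  {"dx":0.309,"dy":-0.216,"dz":-0.03,"rz":-40},
  {"dx":0.309,"dy":-0.216,"dz":-0.03,"rz":-40},
  {"dx":0.459,"dy":-0.633,"dz":-0.01,"rz":-66.7},
  {"dx":0.459,"dy":-0.633,"dz":-0.01,"rz":-66.7},
  {"dx":0.459,"dy":-0.633,"dz":-0.01,"rz":-66.7},
  {"dx":0.459,"dy":-0.633,"dz":-0.01,"rz":-66.7},
  {"dx":0.459,"dy":-0.633,"dz":-0.01,"rz":-66.7},
  {"dx":0.459,"dy":-0.633,"dz":-0.01,"rz":-66.7},
  {"dx":0.459,"dy":-0.633,"dz":-0.01,"rz":-66.7},
], jaw=0.3)

```text
invalid input at $.deltas[0]: expected keys dx, dy, dz, rx, ry, rz
```

arm_command([
  {"dx":0.309,"dy":-0.216,"dz":-0.03,"rx":0,"ry":0,"rz":-40},
  {"dx":0.309,"dy":-0.216,"dz":-0.03,"rx":0,"ry":0,"rz":-40},
  {"dx":0.309,"dy":-0.216,"dz":-0.03,"rx":0,"ry":0,"rz":-40},
  {"dx":0.309,"dy":-0.216,"dz":-0.03,"rx":0,"ry":0,"rz":-40},
  {"dx":0.309,"dy":-0.216,"dz":-0.03,"rx":0,"ry":0,"rz":-40},
  {"dx":0.459,"dy":-0.633,"dz":-0.01,"rx":0,"ry":0,"rz":-66.7},
  {"dx":0.459,"dy":-0.633,"dz":-0.01,"rx":0,"ry":0,"rz":-66.7},
  {"dx":0.459,"dy":-0.633,"dz":-0.01,"rx":0,"ry":0,"rz":-66.7},
  {"dx":0.459,"dy":-0.633,"dz":-0.01,"rx":0,"ry":0,"rz":-66.7},
  {"dx":0.459,"dy":-0.633,"dz":-0.01,"rx":0,"ry":0,"rz":-66.7},
  {"dx":0.459,"dy":-0.633,"dz":-0.01,"rx":0,"ry":0,"rz":-66.7},
  {"dx":0.459,"dy":-0.633,"dz":-0.01,"rx":0,"ry":0,"rz":-66.7},
], jaw=0.3)

```text
t: 1.65
tool_pos: [0.4389, 0.0322, 0.2431]
tool_rot: [2.404, 2.021, 0.001]
wrist_force: [1.0, -0.6, -0.3]
grip_width: 0.0298
grip_force: 0.0
```

arm_command([
  {"dx":0,"dy":0,"dz":0,"rx":0,"ry":0,"rz":0},
  {"dx":0,"dy":0,"dz":0,"rx":0,"ry":0,"rz":0},
])

```text
t: 1.9
tool_pos: [0.4389, 0.0302, 0.2429]
tool_rot: [2.404, 2.023, -0.001]
wrist_force: [-0.2, -0.4, 0.7]
grip_width: 0.0301
grip_force: 0.0
```

```bash
cat >> h.py <<'E'
def go(x,y,z,yang):  # deltas to TCP pose, tool down, tool-y at angle yang (deg)
    s=arm.read_state(); M=Ro.from_rotvec(s['tool_rot']).as_matrix(); a=np.radians(yang)
    G=np.array([[-np.sin(a),np.cos(a),0],[np.cos(a),np.sin(a),0],[0,0,-1]]).T
    print('at',np.round(s['tool_pos'],4),'yang',round(np.degrees(np.arctan2(M[1,1],M[0,1])),2),'w',round(s['grip_width'],4),'t',s['t'],
     'D',(M.T@(np.array([x,y,z])-s['tool_pos'])).round(4),'R',Ro.from_matrix(M.T@G).as_rotvec(degrees=True).round(2))
E
python3 - <<'E'
from h import *
G=np.array([[-1,0,0]])
a=np.radians(80.1); print(np.c_[[-np.sin(np.radians(-9.9)),np.cos(np.radians(-9.9))]])
go(.584,.125,.16,-9.9); go(.584,.125,.1,-9.9)
E
```

```text
[[0.1719291 ]
 [0.98510933]]
at [0.4389 0.0302 0.2429] yang -9.84 w 0.0301 t 1.9 D [0.1183 0.1268 0.0827] R [-0.03  0.03  0.06]
at [0.4389 0.0302 0.2429] yang -9.84 w 0.0301 t 1.9 D [0.1183 0.1268 0.1427] R [-0.03  0.03  0.06]
```

arm_command([
  {"dx":0.118,"dy":0.0,"dz":0.05,"rx":0,"ry":0,"rz":0},
  {"dx":0.118,"dy":0.07,"dz":0.083,"rx":0,"ry":0,"rz":0},
  {"dx":0.118,"dy":0.127,"dz":0.083,"rx":0,"ry":0,"rz":0},
  {"dx":0.118,"dy":0.127,"dz":0.083,"rx":0,"ry":0,"rz":0},
  {"dx":0.118,"dy":0.127,"dz":0.083,"rx":0,"ry":0,"rz":0},
  {"dx":0.118,"dy":0.127,"dz":0.083,"rx":0,"ry":0,"rz":0},
])

```text
t: 2.65
tool_pos: [0.5843, 0.1228, 0.1601]
tool_rot: [-2.407, -2.018, 0.001]
wrist_force: [-0.1, 0.1, 0.1]
grip_width: 0.03
grip_force: 0.0
```

Run:
```python
from h import *
go(.584,.125,.1,-9.9)
w=snap('wrist'); im=w['image'][:,:,::-1].copy()
s=arm.read_state(); M=Ro.from_rotvec(s['tool_rot']).as_matrix()
ux=np.array([.985,-.172,0]);uy=np.array([.172,.985,0])
c=np.array([.584,.125,.119])
for k in np.linspace(-.065,.065,7):
    for e in(-.005,.005):
        p=proj(w,c+k*uy+e*ux)[0]; cv2.circle(im,tuple(int(round(q)) for q in p),2,(0,0,255),-1)
p=proj(w,s['tool_pos'])[0];cv2.circle(im,tuple(int(round(q)) for q in p),3,(0,255,0),-1);print(p,proj(w,[c,c+.01*ux]))
cv2.imwrite('pics/w2.png',im)
```

```text
at [0.5843 0.1228 0.1601] yang -10.05 w 0.03 t 2.65 D [ 0.0022 -0.0006  0.0601] R [-0.04  0.02 -0.15]
[315.93112788 270.48656953] [[315.73107626 235.62661608]
 [333.25406908 235.5938483 ]]
```

View pics/w2.png

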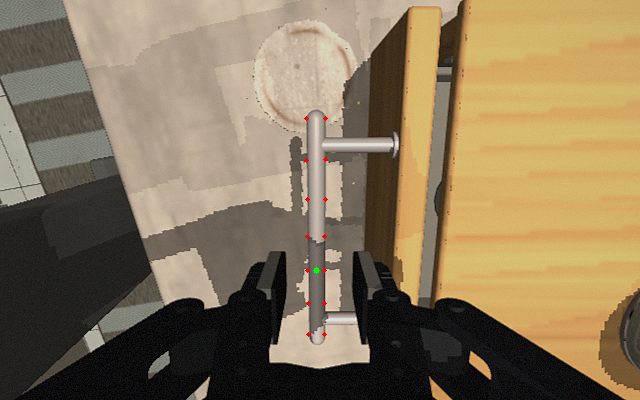

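The wrist view shows the bar (column 316, rows 112–342) centred between the fingers and matching my projection. I'll descend and grip it.

arm_command([
  {"dx":0.002,"dy":0,"dz":0.03,"rx":0,"ry":0,"rz":0},
  {"dx":0.002,"dy":0,"dz":0.06,"rx":0,"ry":0,"rz":0},
  {"dx":0.002,"dy":0,"dz":0.06,"rx":0,"ry":0,"rz":0},
])

```text
t: 3.08
tool_pos: [0.5822, 0.1257, 0.0981]
tool_rot: [-2.404, -2.019, 0.006]
wrist_force: [-0.1, -1.1, 0.1]
grip_width: 0.0302
grip_force: 0.0
```

arm_command([
  {"dx":0,"dy":0,"dz":0,"rx":0,"ry":0,"rz":0},
  {"dx":0,"dy":0,"dz":0,"rx":0,"ry":0,"rz":0},
  {"dx":0,"dy":0,"dz":0,"rx":0,"ry":0,"rz":0},
], jaw=1)

```text
t: 3.45
tool_pos: [0.5857, 0.1263, 0.1021]
tool_rot: [2.404, 2.02, 0.002]
wrist_force: [-2.2, -2.2, 4.0]
grip_width: 0.0078
grip_force: 58.9
```

Run:
```python
from h import *
go(.584-.162*.985,.125+.162*.172,.1,-9.9)
```

```text
at [0.5857 0.1263 0.1021] yang -9.9 w 0.0078 t 3.45 D [-0.0015 -0.1635  0.0017] R [ 0.14 -0.   -0.  ]
```

arm_command([
  {"dx":0,"dy":-0.02,"dz":0,"rx":0,"ry":0,"rz":0},
  {"dx":0,"dy":-0.045,"dz":0,"rx":0,"ry":0,"rz":0},
  {"dx":0,"dy":-0.07,"dz":0,"rx":0,"ry":0,"rz":0},
  {"dx":0,"dy":-0.095,"dz":0,"rx":0,"ry":0,"rz":0},
  {"dx":0,"dy":-0.12,"dz":0,"rx":0,"ry":0,"rz":0},
  {"dx":0,"dy":-0.14,"dz":0,"rx":0,"ry":0,"rz":0},
  {"dx":0,"dy":-0.148,"dz":0,"rx":0,"ry":0,"rz":0},
  {"dx":0,"dy":-0.15,"dz":0,"rx":0,"ry":0,"rz":0},
  {"dx":0,"dy":-0.15,"dz":0,"rx":0,"ry":0,"rz":0},
])

```text
t: 4.58
tool_pos: [0.4383, 0.1519, 0.102]
tool_rot: [2.403, 2.02, 0.002]
wrist_force: [-1.5, -5.0, 7.5]
grip_width: 0.0082
grip_force: 61.4
```

arm_command([
  {"dx":0,"dy":-0.002,"dz":0,"rx":0,"ry":0,"rz":0},
  {"dx":0,"dy":-0.004,"dz":0,"rx":0,"ry":0,"rz":0},
  {"dx":0,"dy":-0.004,"dz":0,"rx":0,"ry":0,"rz":0},
])

```text
t: 4.95
tool_pos: [0.4348, 0.1525, 0.102]
tool_rot: [2.402, 2.02, 0.003]
wrist_force: [-0.8, -5.1, 7.3]
grip_width: 0.0075
grip_force: 61.3
```

arm_command([
  {"dx":0,"dy":0,"dz":0,"rx":0,"ry":0,"rz":0},
  {"dx":0,"dy":0,"dz":0,"rx":0,"ry":0,"rz":0},
  {"dx":0,"dy":0,"dz":-0.04,"rx":0,"ry":0,"rz":0},
  {"dx":0,"dy":0,"dz":-0.1,"rx":0,"ry":0,"rz":0},
  {"dx":0,"dy":0,"dz":-0.15,"rx":0,"ry":0,"rz":0},
  {"dx":0,"dy":0,"dz":-0.15,"rx":0,"ry":0,"rz":0},
  {"dx":0,"dy":0,"dz":-0.15,"rx":0,"ry":0,"rz":0},
], jaw=0.3)

```text
t: 5.82
tool_pos: [0.4327, 0.1531, 0.2493]
tool_rot: [-2.404, -2.021, 0.001]
wrist_force: [0.2, 0.1, -1.1]
grip_width: 0.0299
grip_force: 0.0
```

Run:
```python
from h import *
import pickle
w=snap('wrist'); im=w['image'][:,:,::-1].copy()
h=np.array([.434,.152,0]);ux=np.array([.985,-.172,0]);sp=h+.126*ux
for z in(.031,.089):
  r=.03 if z<.05 else .009
  for t in np.linspace(0,6.28,12,endpoint=False):
    p=proj(w,sp+[r*np.cos(t),r*np.sin(t),z])[0]
    cv2.circle(im,tuple(int(round(q)) for q in p),2,(0,0,255),-1)
cv2.imwrite('pics/w3.png',im); pickle.dump(w,open('w3.pkl','wb'))
print('sp',sp,proj(w,[sp+[0,0,.031],sp+[0,0,.089]]))
go(.541,-.378,.2,60); go(.541,-.378,.05,60); go(.43,-.15,.24,20)
```

```text
sp [0.55811  0.130328 0.      ] [[436.63556049 181.93315312]
 [457.80223067 194.05570016]]
at [0.4323 0.1529 0.2483] yang -9.89 w 0.0302 t 5.875 D [-0.5043  0.1985  0.0482] R [-1.700e-01 -5.000e-02 -6.989e+01]
at [0.4323 0.1529 0.2483] yang -9.89 w 0.0302 t 5.875 D [-0.5042  0.1989  0.1982] R [-1.700e-01 -5.000e-02 -6.989e+01]
at [0.4323 0.1529 0.2483] yang -9.89 w 0.0302 t 5.875 D [-0.2988  0.0498  0.0084] R [-1.700e-01  1.000e-02 -2.989e+01]
```

View pics/w3.png

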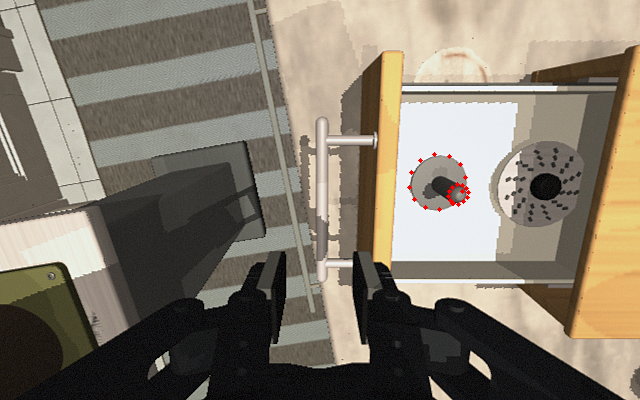

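The drawer is open. The spindle foot disc centre is at about (438,183) and the tip at (459,194), within about 2 px of my projection. A second accessory stands behind it at (540,185). Next I'll go to the blade.

arm_command([
  {"dx":-0.299,"dy":0.05,"dz":0.008,"rx":0,"ry":0,"rz":-30},
  {"dx":-0.299,"dy":0.05,"dz":0.008,"rx":0,"ry":0,"rz":-30},
  {"dx":-0.299,"dy":0.05,"dz":0.008,"rx":0,"ry":0,"rz":-30},
  {"dx":-0.299,"dy":0.05,"dz":0.008,"rx":0,"ry":0,"rz":-30},
  {"dx":-0.299,"dy":0.05,"dz":0.008,"rx":0,"ry":0,"rz":-40},
  {"dx":-0.504,"dy":0.199,"dz":0.05,"rx":0,"ry":0,"rz":-69.9},
  {"dx":-0.504,"dy":0.199,"dz":0.05,"rx":0,"ry":0,"rz":-69.9},
  {"dx":-0.504,"dy":0.199,"dz":0.05,"rx":0,"ry":0,"rz":-69.9},
  {"dx":-0.504,"dy":0.199,"dz":0.05,"rx":0,"ry":0,"rz":-69.9},
  {"dx":-0.504,"dy":0.199,"dz":0.05,"rx":0,"ry":0,"rz":-69.9},
  {"dx":-0.504,"dy":0.199,"dz":0.05,"rx":0,"ry":0,"rz":-69.9},
  {"dx":-0.504,"dy":0.199,"dz":0.05,"rx":0,"ry":0,"rz":-69.9},
], jaw=-0.5)

```text
t: 7.38
tool_pos: [0.5417, -0.3767, 0.1982]
tool_rot: [-0.812, -3.032, -0.003]
wrist_force: [-0.2, 0.5, 0.4]
grip_width: 0.0641
grip_force: 0.0
```

Run:
```python
from h import *
w=snap('wrist'); im=w['image'][:,:,::-1].copy()
rgb=w['image'].astype(int); m=((rgb[:,:,0]>110)&(rgb[:,:,1]<60)&(rgb[:,:,2]<70)).astype(np.uint8)
k,l,st,ce=cv2.connectedComponentsWithStats(m)
for i in range(1,k):
    if st[i,4]>100: print(st[i],ce[i],ray(w,*ce[i],.088))
for a in(0,180):
  for r in np.linspace(.02,.058,5):
    p=proj(w,[.541+r*np.cos(np.radians(60+a)),-.378+r*np.sin(np.radians(60+a)),.023])[0]
    cv2.circle(im,tuple(int(round(q)) for q in p),2,(0,255,0),-1)
cv2.imwrite('pics/w4.png',im)
go(.541,-.378,.05,60)
```

```text
[298 204  36  21 472] [316.06779661 214.21186441] [ 0.54715878 -0.380781    0.088     ]
at [ 0.5419 -0.3765  0.199 ] yang 60.03 w 0.0642 t 7.425 D [-0.0003 -0.0018  0.149 ] R [ 0.04 -0.12  0.03]
```

View pics/w4.png

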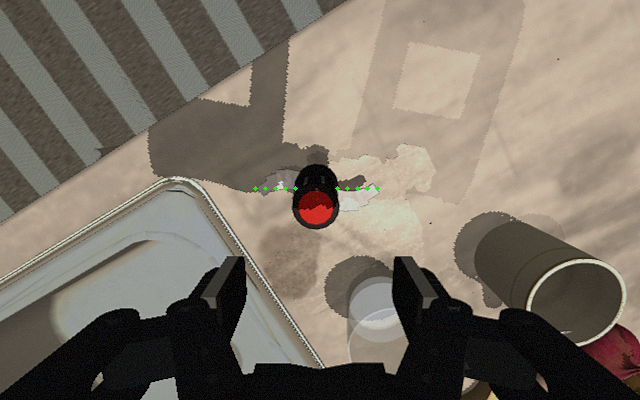

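The blade's red cap is centred at about (316,209), midway between the pads. The steel blades lie along the tool's y axis (green dots), and the glass and mug are clear of the fingers. I'll descend and grip.

arm_command([
  {"dx":0.001,"dy":-0.001,"dz":0.05,"rx":0,"ry":0,"rz":0},
  {"dx":0.001,"dy":-0.001,"dz":0.1,"rx":0,"ry":0,"rz":0},
  {"dx":0.001,"dy":-0.001,"dz":0.125,"rx":0,"ry":0,"rz":0},
  {"dx":0.001,"dy":-0.001,"dz":0.147,"rx":0,"ry":0,"rz":0},
  {"dx":0.001,"dy":-0.001,"dz":0.147,"rx":0,"ry":0,"rz":0},
  {"dx":0.001,"dy":-0.001,"dz":0.147,"rx":0,"ry":0,"rz":0},
])

```text
t: 8.18
tool_pos: [0.542, -0.3785, 0.0548]
tool_rot: [0.812, 3.032, -0.002]
wrist_force: [-0.3, -0.3, 0.1]
grip_width: 0.0639
grip_force: 0.0
```

arm_command([
  {"dx":0,"dy":0,"dz":0,"rx":0,"ry":0,"rz":0},
  {"dx":0,"dy":0,"dz":0,"rx":0,"ry":0,"rz":0},
  {"dx":0,"dy":0,"dz":0,"rx":0,"ry":0,"rz":0},
  {"dx":0,"dy":0,"dz":0,"rx":0,"ry":0,"rz":0},
], jaw=1)

```text
t: 8.68
tool_pos: [0.542, -0.3791, 0.0551]
tool_rot: [0.813, 3.032, -0.002]
wrist_force: [-1.2, 0.1, 6.1]
grip_width: 0.0358
grip_force: 59.9
```

Run:
```python
from h import *
go(.541,-.378,.27,60);go(.44,-.12,.27,70);go(.5595,.130,.27,80.1)
```

```text
at [ 0.542  -0.3791  0.0551] yang 59.99 w 0.0358 t 8.675 D [ 0.0008  0.0003 -0.2149] R [-0.04  0.17 -0.01]
at [ 0.542  -0.3791  0.0551] yang 59.99 w 0.0358 t 8.675 D [ 0.2173  0.1732 -0.2156] R [ -0.05   0.16 -10.01]
at [ 0.542  -0.3791  0.0551] yang 59.99 w 0.0358 t 8.675 D [ 0.2389  0.4495 -0.2158] R [ -0.07   0.16 -20.11]
```

arm_command([
  {"dx":0,"dy":0,"dz":-0.02,"rx":0,"ry":0,"rz":0},
  {"dx":0,"dy":0,"dz":-0.07,"rx":0,"ry":0,"rz":0},
  {"dx":0,"dy":0,"dz":-0.13,"rx":0,"ry":0,"rz":0},
  {"dx":0,"dy":0,"dz":-0.19,"rx":0,"ry":0,"rz":0},
  {"dx":0.05,"dy":0.04,"dz":-0.21,"rx":0,"ry":0,"rz":0},
  {"dx":0.09,"dy":0.08,"dz":-0.21,"rx":0,"ry":0,"rz":-3},
  {"dx":0.13,"dy":0.12,"dz":-0.21,"rx":0,"ry":0,"rz":-6},
  {"dx":0.17,"dy":0.16,"dz":-0.21,"rx":0,"ry":0,"rz":-8},
  {"dx":0.2,"dy":0.2,"dz":-0.21,"rx":0,"ry":0,"rz":-10},
  {"dx":0.21,"dy":0.25,"dz":-0.21,"rx":0,"ry":0,"rz":-12},
  {"dx":0.22,"dy":0.29,"dz":-0.21,"rx":0,"ry":0,"rz":-15},
  {"dx":0.225,"dy":0.33,"dz":-0.21,"rx":0,"ry":0,"rz":-18},
])

```text
t: 10.18
tool_pos: [0.5111, 0.0218, 0.264]
tool_rot: [0.325, 3.124, 0.0]
wrist_force: [1.1, -0.7, -1.1]
grip_width: 0.0358
grip_force: 60.2
```

arm_command([
  {"dx":0,"dy":0,"dz":0,"rx":0,"ry":0,"rz":0},
  {"dx":0,"dy":0,"dz":0,"rx":0,"ry":0,"rz":0},
])

```text
t: 10.42
tool_pos: [0.5109, 0.0199, 0.2633]
tool_rot: [-0.329, -3.124, 0.001]
wrist_force: [-0.4, -0.5, -1.1]
grip_width: 0.036
grip_force: 60.4
```

Run:
```python
from h import *
go(.5595,.130,.27,80.1)
```

```text
at [0.5109 0.0199 0.2633] yang 77.99 w 0.036 t 10.425 D [-0.0246  0.1178 -0.0067] R [-0.02 -0.01 -2.11]
```

arm_command([
  {"dx":-0.01,"dy":0.05,"dz":0,"rx":0,"ry":0,"rz":-1},
  {"dx":-0.018,"dy":0.09,"dz":0,"rx":0,"ry":0,"rz":-2.1},
  {"dx":-0.0246,"dy":0.118,"dz":0,"rx":0,"ry":0,"rz":-2.1},
  {"dx":-0.0246,"dy":0.118,"dz":0,"rx":0,"ry":0,"rz":-2.1},
  {"dx":-0.0246,"dy":0.118,"dz":0,"rx":0,"ry":0,"rz":-2.1},
])

```text
t: 11.05
tool_pos: [0.5596, 0.1292, 0.2631]
tool_rot: [-0.273, -3.129, 0.001]
wrist_force: [-0.4, 0.1, -1.7]
grip_width: 0.0359
grip_force: 60.7
```

Run:
```python
from h import *
go(.5595,.130,.27,80.1)
w=snap('wrist'); im=w['image'][:,:,::-1].copy()
s=arm.read_state();M=Ro.from_rotvec(s['tool_rot']).as_matrix()
top=np.array(s['tool_pos'])+[0,0,.033]   # expected hub top (88-55)
for c,r,dz,col in((top,.0185,0,(0,255,0)),(top,.022,-.088,(255,255,0)),(np.array([.5595,.13,.031]),.03,0,(0,0,255)),(np.array([.5595,.13,.089]),.009,0,(0,0,255))):
  for t in np.linspace(0,6.28,20,endpoint=False):
    p=proj(w,c+[r*np.cos(t),r*np.sin(t),dz])[0]; cv2.circle(im,tuple(int(round(q)) for q in p),1,col,-1)
t=snap('top');a=cv2.resize(t['image'][170:250,190:290,::-1],None,fx=4,fy=4,interpolation=cv2.INTER_CUBIC)
cv2.imwrite('pics/w5.png',np.vstack([im[:,:,:],np.zeros((0,640,3),np.uint8)])); cv2.imwrite('pics/t5.png',a)
```

```text
at [0.5596 0.1292 0.2631] yang 80.01 w 0.0359 t 11.05 D [ 0.0003  0.0008 -0.0069] R [-0.04 -0.02 -0.09]
```

View pics/w5.png

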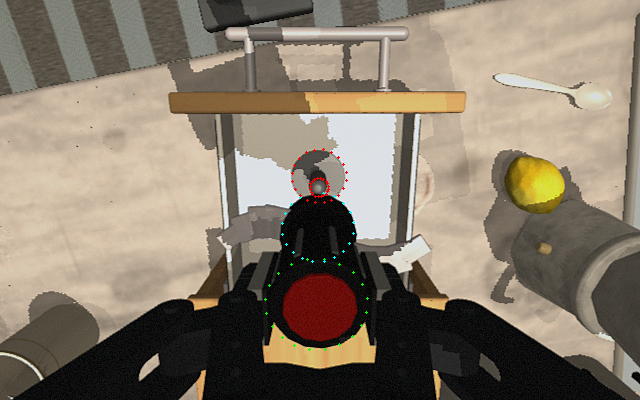

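The spindle's disc and tip match the red overlay, centred near (319,175). The hub is centred in the grip (cap at (319,307) against 316 predicted), and the blades lie across the drawer. I'll lower it.

arm_command([
  {"dx":0,"dy":0,"dz":0.03,"rx":0,"ry":0,"rz":0},
  {"dx":0,"dy":0,"dz":0.06,"rx":0,"ry":0,"rz":0},
  {"dx":0,"dy":0,"dz":0.09,"rx":0,"ry":0,"rz":0},
  {"dx":0,"dy":0,"dz":0.11,"rx":0,"ry":0,"rz":0},
  {"dx":0,"dy":0,"dz":0.13,"rx":0,"ry":0,"rz":0},
  {"dx":0,"dy":0,"dz":0.145,"rx":0,"ry":0,"rz":0},
  {"dx":0,"dy":0,"dz":0.16,"rx":0,"ry":0,"rz":0},
  {"dx":0,"dy":0,"dz":0.168,"rx":0,"ry":0,"rz":0},
  {"dx":0,"dy":0,"dz":0.17,"rx":0,"ry":0,"rz":0},
  {"dx":0,"dy":0,"dz":0.17,"rx":0,"ry":0,"rz":0},
])

```text
t: 12.4
tool_pos: [0.5603, 0.1306, 0.0936]
tool_rot: [0.271, 3.129, 0.0]
wrist_force: [0.2, 0.3, -1.3]
grip_width: 0.036
grip_force: 60.7
```

No contact yet, and the wrist force is just the blade's weight. I'll go down slowly.

arm_command([
  {"dx":0,"dy":0,"dz":0.002,"rx":0,"ry":0,"rz":0},
  {"dx":0,"dy":0,"dz":0.004,"rx":0,"ry":0,"rz":0},
  {"dx":0,"dy":0,"dz":0.006,"rx":0,"ry":0,"rz":0},
  {"dx":0,"dy":0,"dz":0.007,"rx":0,"ry":0,"rz":0},
  {"dx":0,"dy":0,"dz":0.007,"rx":0,"ry":0,"rz":0},
])

```text
t: 13.02
tool_pos: [0.5599, 0.1305, 0.0862]
tool_rot: [0.271, 3.13, 0.0]
wrist_force: [0.3, -0.8, -1.6]
grip_width: 0.0356
grip_force: 60.8
```

arm_command([
  {"dx":0,"dy":0,"dz":0.001,"rx":0,"ry":0,"rz":0},
  {"dx":0,"dy":0,"dz":0.002,"rx":0,"ry":0,"rz":0},
  {"dx":0,"dy":0,"dz":0.002,"rx":0,"ry":0,"rz":0},
])

```text
t: 13.4
tool_pos: [0.5611, 0.1303, 0.0861]
tool_rot: [0.271, 3.127, -0.0]
wrist_force: [-1.3, -2.4, 6.7]
grip_width: 0.0359
grip_force: 61.5
```

The wrist force rose about 8 N, so the hub is on the foot. I'll release and lift straight up.

arm_command([
  {"dx":0,"dy":0,"dz":-0.001,"rx":0,"ry":0,"rz":0},
  {"dx":0,"dy":0,"dz":-0.001,"rx":0,"ry":0,"rz":0},
  {"dx":0,"dy":0,"dz":-0.001,"rx":0,"ry":0,"rz":0},
  {"dx":0,"dy":0,"dz":-0.001,"rx":0,"ry":0,"rz":0},
], jaw=-0.4)

```text
t: 13.9
tool_pos: [0.5597, 0.1305, 0.0849]
tool_rot: [-0.271, -3.129, 0.0]
wrist_force: [0.0, 0.3, 0.2]
grip_width: 0.0595
grip_force: 0.0
```

arm_command([
  {"dx":0,"dy":0,"dz":-0.02,"rx":0,"ry":0,"rz":0},
  {"dx":0,"dy":0,"dz":-0.05,"rx":0,"ry":0,"rz":0},
  {"dx":0,"dy":0,"dz":-0.1,"rx":0,"ry":0,"rz":0},
  {"dx":0,"dy":0,"dz":-0.15,"rx":0,"ry":0,"rz":0},
  {"dx":0,"dy":0,"dz":-0.16,"rx":0,"ry":0,"rz":0},
  {"dx":0,"dy":0,"dz":-0.16,"rx":0,"ry":0,"rz":0},
])

```text
t: 14.65
tool_pos: [0.5604, 0.1306, 0.247]
tool_rot: [0.271, 3.127, 0.001]
wrist_force: [-0.5, 0.1, -0.3]
grip_width: 0.0592
grip_force: 0.0
```

Run:
```python
from h import *
w=snap('wrist'); im=w['image'][:,:,::-1].copy()
c=np.array([.5595,.13,.119])
for t in np.linspace(0,6.28,20,endpoint=False):
    p=proj(w,c+[.0185*np.cos(t),.0185*np.sin(t),0])[0]; cv2.circle(im,tuple(int(round(q)) for q in p),1,(0,255,0),-1)
cv2.imwrite('pics/w6.png',im)
```

```text
(no output)
```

View pics/w6.png

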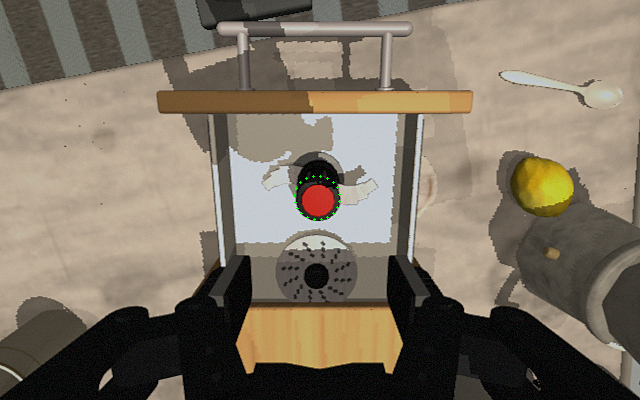

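The blade stands upright on the spindle. Its cap, at (318,201), fills the circle predicted for a seated hub, the drawer is open, and the gripper is clear. I'm handing in the job.

```bash
python3 -c "
from cell import arm
print(arm.job_done())"
```

```text
the job is handed in; nothing more can be done
None
```

The drawer is open at least 150 mm, the blade stands upright on the spindle with its hub lowered onto the foot and released, the mug and glass were not touched, and the job is handed in at about 15 s (no verdict was returned).

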